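Shut the button case and tuck its flap

ROBOT

A 6-joint arm with a two-finger parallel gripper is mounted at the origin on the work surface. World frame = base frame: x ahead of the robot, y to its left, z up, the work surface at z = 0. Lengths are in m, angles in rad, forces in N, time in s.
With the tool pointing down it reaches from about 0.275 to 1 m from the base axis. Payload 8.4 kg.
Tool frame: the origin (TCP) lies on the centre line of the jaws, within the pads' length; the fingertips stand 17 mm ahead of it and the grasp point (between the pads) lies 2 mm behind it (bot.tcp_to_tips is the y of the fingertips in the tool frame, in m); y points along the fingers, z is the direction in which the jaws open and shut, and the axes are right-handed (so a half turn about y gives the same grasp; the last joint's range is limited). The gripper opens to 85 mm and grips with 20 to 120 N. Pads are 22 mm wide; open, the fingers measure 114 mm over their backs; the gripper's body (76 mm by 85 mm) begins 54 mm behind the grasp point. The pads swing forward as they close: fully open they stand 13 mm farther back than shut.
Start: joints at [1.298, 0.353, 1.633, -0, 1.155, -0.002], TCP at [0.167, 0.602, 0.248] pointing down, gripper open.
Joint ranges: [-2.63, 2.63], [-0.92, 2.1], [0.06, 2.66], [-1.3, 4.44], [0, 2.69], [-3.02, 3.02]. Speed limits (rad/s): [2.22, 2.22, 2.79, 3.14, 3.14, 3.14].

INTERFACE

Orientations are given as a unit quaternion [x, y, z, w].
In Python, from workcell import bot, hand, kinematics, get_obs, vision, hand_in gives the robot as it stands. The module is installed in compiled form; this text tells all that it offers. Calls block until the motion is done:
- bot.reach(position, orientation): joint-space move of the TCP to a pose.
- bot.servo_line(position, ori=None, velocity=0.15): straight line of the TCP; ori=None keeps the orientation; velocity is the mean speed in m/s.
- bot.goto_joints(angles): joint-space move.
- hand.move_gripper(opening, strength=None): finger opening in m; strength is the grip in N (None keeps the last); returns when the fingers have stopped.
- bot.dwell(seconds).
- kinematics.solve_ik(position, orientation): joint angles nearest the present ones, or None.
- get_obs(): the state.
- vision.read_camera(name): name is "scene" or "top"; returns a dict with "frame" (400x640x3 uint8, red, green, blue), "intrinsics" (3x3 intrinsics, pixels), "view" (4x4, takes a point from world to camera coordinates). Camera axes: x right, y down, z forward; pixel columns grow to the right and rows downward; lengths in m; the calibration is good to about 2 mm. A picture is of the moment at which its call begins. There is no depth.
A pose or a line that the arm cannot do raises bot.IKError and nothing moves.
- hand_in(): hands the job in, once; it reports no verdict.
The state is a dict: "time_s": time; "joint_pos": joint angles; "joint_vel": joint speeds; "joint_efforts": joint torques, N m; "position": TCP position; "orientation": TCP orientation; "wrist_force": force on the tool from outside, world axes, zero at the start; "ft_torque": the same for the moment, N m; "gripper_width": finger opening in m.
Only numpy, scipy, OpenCV 4.12 (cv2) and the standard library are available. Lean on these libraries where they do the work, as an engineer would, in place of code of your own. Each camera call takes 0.05 s, during which the arm holds its last target.

TASK

Close the open blue button case: fold its orange flap over the buttons with a fingertip, keep it pressed down, and push it by its black ridge as far as it goes, so that its front edge is tucked beneath the white lip and the flap stays shut by itself. Nothing needs gripping; leave the other things on the table where they are.

Things in the scene. Friction and masses are not known exactly. Their poses are not given: they have to be found in the camera images.
- case: open blue button case, fixed to the table, 120 (x) x 112 (y) x 51 mm; origin at the centre of its underside. Walls 42 mm tall; at the +x end a wall rises to 51 mm under a white lip. The orange flap's hinge runs along the case's y at x = -52 mm + slide, z = 43.5 mm. Case +x is the way the flap folds over and is then pushed under the lip
- lip (a point): middle of the white lip's inner edge, at its top (x = 44, y = 0, z = 51 mm in the case's frame). The lip is 4 mm thick, underside at 47 mm, spans the case's width and reaches from x = 44 to the end wall; the gap beneath it is 5 mm for the 3 mm flap, so the flap must be held down flat while pushed in
- flap (a joint): orange flap's angle (rad): 0 = flat on the case (stop), about 1.9 = open, leaning back. A weak spring (0.04 N m/rad, rest at 1.9) reopens it when let go unless its edge is under the lip; folding takes about 1 N. Rigid panel 92 mm long from hinge to free edge, 92 wide, 3 thick; shut, its upper face is 45 mm above the table
- slide (a joint): how far flap and hinge are pushed along the case's +x (m): 0 = back, 0.014 = fully home (stop). About 2.5 N of friction; stays where left; slides whether the flap is open or shut. The flap folds down past the lip only when less than 4 mm forward; fully home, its edge is 10 mm under the lip
- flap_ridge (a point): foot of the black push ridge, in the middle of the side that faces the hinge, on the flap's outer face (upper face when shut), 66 mm from the hinge. The ridge is 6 mm thick, 70 mm wide and stands 7 mm off the face
- flap_edge (a point): middle of the flap's free edge, 92 mm from the hinge
- shut_case: bystander: green button case of the same shape, already shut, loose, 120 x 112 x 51 mm; origin at the centre of its underside
- coat_button: bystander: loose red button lying flat, 44 mm across, 7 mm thick; origin at the centre of its underside
- horn_button: bystander: loose brown button lying flat, 38 mm across, 7 mm thick; origin at the centre of its underside
- button_jar: bystander: amber glass jar with a brass cap, 64 mm across, 85 mm tall, standing; origin at the centre of its underside
- button_box: bystander: cardboard box 100 x 55 x 50 mm with a button on its end; origin at the centre of its underside
- awl: bystander: hand tool with a handle and a thin steel shank, about 200 mm long, lying along its own x axis
- button_dish: bystander: white bowl 90 mm across the rim, 30 mm tall; origin at the centre of its underside
Not all that is in view belongs to the job. Leave any pink or purple look-alike of the case alone.

How it is judged:
On the way, in this order (a step that is already met when the one before it is completed fails the run):
1. the flap is folded down, not yet under the lip (value of joint flap below 0.09 rad and value of joint slide below 0.009 m), for 0.02 s.
2. the flap's edge is pushed under the lip (value of joint flap below 0.06 rad and value of joint slide above 0.01 m), for 0.1 s.
At the end, for the whole second after the job is handed in: the flap lies flat (within 0.06 rad) at rest with its edge pushed home (at least 10 of the 14 mm) beneath the lip, held by the lip alone, and every bystander is within 15 mm of where it stood (all of step 2 and velocity of joint flap between -0.05 and 0.05 rad/s and distance of each of shut_case, coat_button, horn_button, button_jar, button_box, awl, button_dish from where it was at the start of the episode below 0.015 m); the robot touches nothing.
It fails at once if a bystander was shoved, lifted or carried (moved over 15 mm) (distance of any of shut_case, coat_button, horn_button, button_jar, button_box, awl, button_dish from where it was at the start of the episode above 0.015 m).
It also fails if it takes over 42 s, if anything falls off the work surface, if the arm or the gripper's body presses on something with over 40 N, if the wrist force passes 120 N, or if a joint passes its speed limit or range.

## Working session

There is one attempt and no reset: what is moved stays moved. The work goes in short steps, each a Python script; the robot and the scene stay as the last script left them, time stands still between calls to the robot, and variables do not carry over. Pictures are saved under pics/ and viewed, and the job is handed in when it is done.

```bash
mkdir -p pics; python3 - <<'E'
from workcell import bot,hand,get_obs,vision
import cv2,numpy as np,pickle
d={}
for n in("scene","top"):
    c=vision.read_camera(n); d[n]=c
    cv2.imwrite(f"pics/{n}0.png",c["frame"][...,::-1])
    print(n,np.round(c["intrinsics"],1).tolist(),np.round(c["view"],3).tolist())
pickle.dump(d,open("cam0.pkl","wb"))
o=get_obs();print(o,bot.tcp_to_tips)
E
```

```text
scene [[441.6, 0.0, 321.9], [0.0, 441.6, 198.8], [0.0, 0.0, 1.0]] [[0.19, 0.982, 0.002, -0.088], [0.708, -0.136, -0.693, -0.343], [-0.68, 0.133, -0.721, 1.646], [0.0, 0.0, 0.0, 1.0]]
top [[463.9, 0.0, 314.1], [0.0, 463.9, 203.4], [0.0, 0.0, 1.0]] [[0.008, -1.0, -0.019, -0.01], [-0.987, -0.004, -0.159, 0.541], [0.159, 0.02, -0.987, 1.049], [0.0, 0.0, 0.0, 1.0]]
{'time_s': 0.1, 'joint_pos': array([ 1.29759999e+00,  3.53557421e-01,  1.63404123e+00, -4.60056357e-06,
        1.15520162e+00, -2.42691227e-03]), 'joint_vel': array([-0.00144174, -0.00160359, -0.00219221, -0.00118794,  0.00097689,
       -0.00124747]), 'joint_efforts': array([-5.01152790e-04, -6.06360698e+01, -3.42824364e+01,  1.16520289e-05,
        3.96339688e-03, -3.72399575e-05]), 'position': array([0.1670815 , 0.60184309, 0.24765808]), 'orientation': array([ 0.70105946, -0.09549578,  0.09538142, -0.70021324]), 'wrist_force': array([-0.5489341 , -0.17668007, -0.01788849]), 'ft_torque': array([-0.00290531, -0.0247466 ,  0.03649999]), 'gripper_width': 0.08527799270335985} 0.017
```

View pics/scene0.png

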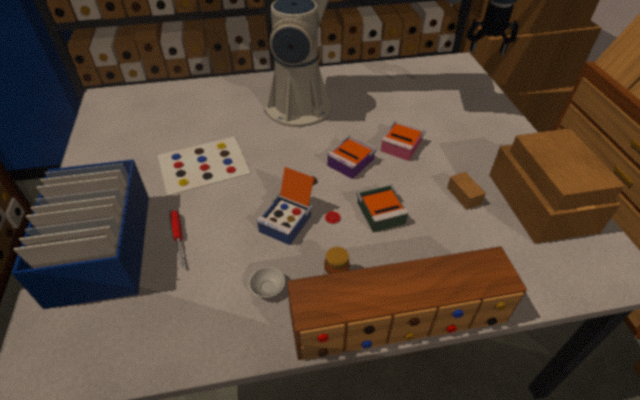

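View pics/top0.png

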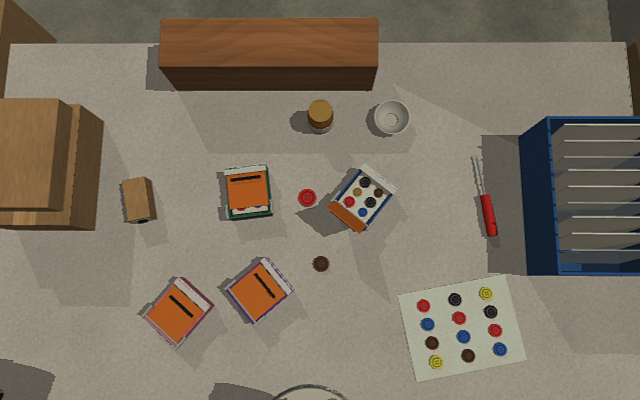

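The open blue case is at about (362,198) in top and (287,210) in scene. The purple case is at top (259,290), the pink at (178,312) and the green shut one at (248,192). Only the blue one is open and has blue walls. Next I'll confirm it in an enlarged crop.

```bash
python3 - <<'E'
import cv2,numpy as np
a=cv2.imread("pics/top0.png")[150:250,310:410];b=cv2.imread("pics/scene0.png")[160:250,245:335]
cv2.imwrite("pics/crop0.png",np.hstack([cv2.resize(a,(400,400),interpolation=2),cv2.resize(b,(400,400),interpolation=2)]))
E
```

```text
(no output)
```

View pics/crop0.png

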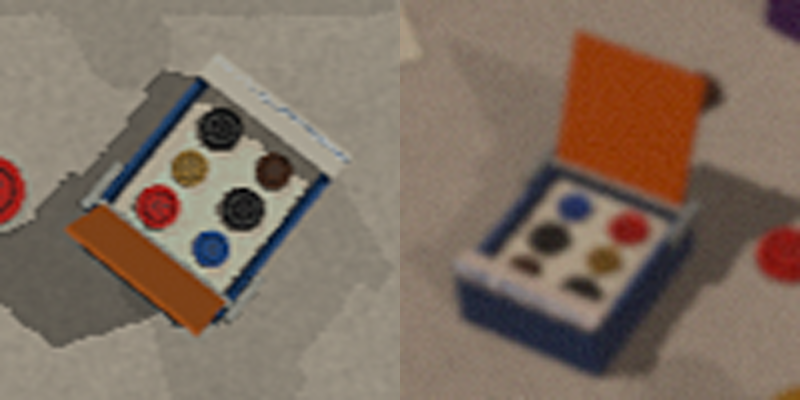

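The crop confirms the open blue case. The white lip is at the upper right in the top view, with corners near (364,164) and (397,190). The orange flap leans back at the lower left, and its hinge line runs from about (334,201) to (367,225).

```bash
cat > h.py <<'E'
import numpy as np,pickle,cv2
def ray(c,u,v):
    K,V=c["intrinsics"],c["view"];R,t=V[:3,:3],V[:3,3]
    return -R.T@t, R.T@np.linalg.solve(K,[u,v,1.])
def onz(c,u,v,z):
    o,d=ray(c,u,v);return o+d*(z-o[2])/d[2]
def proj(c,p):
    q=c["view"][:3,:3]@p+c["view"][:3,3];q=c["intrinsics"]@q;return q[:2]/q[2]
E
python3 - <<'E'
from h import *
d=pickle.load(open("cam0.pkl","rb"));c=d["top"]
f=lambda u,v:((u+.5)/4-.5+310,(v+.5)/4-.5+150)
P={k:onz(c,*f(*uv),z) for k,uv,z in [("Lo",(218,53),.051),("Ro",(352,159),.051),("Li",(202,77),.051),("Ri",(333,179),.051)]}
for k,p in P.items():print(k,p.round(4))
print("len",np.linalg.norm(P["Lo"]-P["Ro"]),np.linalg.norm(P["Li"]-P["Ri"]),"dep",np.linalg.norm(P["Lo"]-P["Li"]),np.linalg.norm(P["Ro"]-P["Ri"]))
# orange mask in both
for n,roi in(("top",(310,150,410,250)),("scene",(245,160,335,250))):
    im=d[n]["frame"];x0,y0,x1,y1=roi
    h=cv2.cvtColor(im,cv2.COLOR_RGB2HSV)
    m=cv2.inRange(h,(5,150,60),(16,255,255));mm=np.zeros_like(m);mm[y0:y1,x0:x1]=m[y0:y1,x0:x1]
    cs,_=cv2.findContours(mm,0,1);k=max(cs,key=cv2.contourArea)
    r=cv2.boxPoints(cv2.minAreaRect(k)) ;print(n,cv2.contourArea(k),r.round(1).tolist(),cv2.approxPolyDP(k,3,True)[:,0].tolist())
# predicted case from lip
for a,b in(("Lo","Ro"),("Li","Ri")):
    y=(P[a]-P[b]);y/=np.linalg.norm(y);print("yaw",np.degrees(np.arctan2(-y[0],y[1])))
mid=sum(P.values())/4; y=P["Lo"]-P["Ro"]+P["Li"]-P["Ri"];y/=np.linalg.norm(y);x=np.array([y[1],-y[0],0])
o=mid-x*.052;o[2]=0
print("origin",o,"x",x)
W=lambda a,b,z:o+x*a+y*b+np.array([0,0,z])
pickle.dump((o,x,y),open("case.pkl","wb"))
th=1.9
for s in(0,):
  for b in(.046,-.046):
    for r in(0,.092):
      p=W(-.052+s+r*np.cos(th),b,.0435+r*np.sin(th));print(r,b,p.round(3),proj(d["top"],p).round(1),proj(d["scene"],p).round(1))
for a,b,z in((.06,.056,.051),(.06,-.056,.051),(.044,-.056,.051),(.044,.056,.051)):
  print("scene lip",proj(d["scene"],W(a,b,z)).round(1))
E
```

```text
Lo [ 0.6378 -0.1245  0.051 ]
Ro [ 0.5743 -0.2021  0.051 ]
Li [ 0.6232 -0.1149  0.051 ]
Ri [ 0.5624 -0.1908  0.051 ]
len 0.10030202817449563 0.09728110521447891 dep 0.017434895361878127 0.01644460998606518
top 419.0 [[325.70001220703125, 207.39999389648438], [332.70001220703125, 198.60000610351562], [365.79998779296875, 225.0], [358.79998779296875, 233.8000030517578]] [[326, 207], [358, 233], [365, 226], [335, 201]]
scene 827.5 [[275.1000061035156, 194.0], [284.79998779296875, 166.8000030517578], [317.3999938964844, 178.39999389648438], [307.70001220703125, 205.6999969482422]] [[285, 168], [280, 194], [307, 205], [314, 178]]
yaw -39.276817508908124
yaw -38.724064305108676
origin [ 0.55901115 -0.1253428   0.        ] x [ 0.7770947  -0.62938369  0.        ]
0 0.046 [ 0.548 -0.057  0.044] [335.4 200.9] [307.5 206.6]
0.092 0.046 [ 0.524 -0.038  0.131] [327.8 204.8] [312.2 177.5]
0 -0.046 [ 0.49  -0.128  0.043] [366.1 225.5] [279.5 195.5]
0.092 -0.046 [ 0.467 -0.11   0.131] [361.2 231.7] [283.  166.7]
scene lip [289.8 233.6]
scene lip [254.2 218.5]
scene lip [257.5 214.6]
scene lip [292.9 229.5]
```

The geometry agrees. With hinge angle 1.9 and slide 0, the predicted hinge corners land within 1.5 px in both views and the flap edge within 4 px. I measured the lip depth as 16–17 mm, against 16 mm given. The measured lip length is about 100 mm rather than 112, but the flap width fits. Next, close the gripper and move to a spot behind the flap.

```bash
cat >> h.py <<'E'
from scipy.spatial.transform import Rotation as Ro
o,x,y=pickle.load(open("case.pkl","rb"))
HW=.011
def tcp(cx,tipz,b=0.): # leading corner case x, tip height
    return o+x*(cx-HW)+y*b+np.array([0,0,tipz+.017])
def quat(s):
    Y=np.array([0,0,-1.]);Z=s*y;return Ro.from_matrix(np.c_[np.cross(Y,Z),Y,Z]).as_quat()
E
python3 - <<'E'
from h import *
from workcell import *
for s in(1,-1):
    for a in((-.125,.24),(-.125,.095),(.028,.045)):print(s,kinematics.solve_ik(tcp(*a),quat(s)))
E
```

```text
1 [-9.07503281e-02  7.41289211e-02  1.97107118e+00  4.44089210e-16
  1.09639256e+00 -9.80786800e-01]
1 [-9.07503281e-02  2.86463459e-01  2.10410918e+00  4.44089210e-16
  7.51020015e-01 -9.80786800e-01]
1 [-2.35961097e-01  5.30024328e-01  1.84444215e+00  4.44089210e-16
  7.67126171e-01 -1.12599757e+00]
-1 [-9.07503281e-02  7.41289211e-02  1.97107118e+00  4.44089210e-16
  1.09639256e+00  2.16080585e+00]
-1 [-9.07503281e-02  2.86463459e-01  2.10410918e+00  4.44089210e-16
  7.51020015e-01  2.16080585e+00]
-1 [-2.35961097e-01  5.30024328e-01  1.84444215e+00  4.44089210e-16
  7.67126171e-01  2.01559509e+00]
```

```bash
python3 - <<'E'
from h import *
from workcell import *
hand.move_gripper(0.0)
q=quat(1)
bot.reach(tcp(-.125,.24),q)
bot.servo_line(tcp(-.125,.097),velocity=.12)
s=get_obs();print(s["time_s"],s["position"],s["gripper_width"],s["wrist_force"])
for n in("scene","top"):
    c=vision.read_camera(n);f=c["frame"][...,::-1]
    cv2.imwrite(f"pics/{n}1.png",cv2.resize(f[120:270,220:440],(800,545),interpolation=2))
E
```

```text
4.7 [ 0.45378669 -0.03978263  0.11454027] -0.00019868990825191578 [-0.2498664  -0.25862119  0.10239049]
```

View pics/scene1.png

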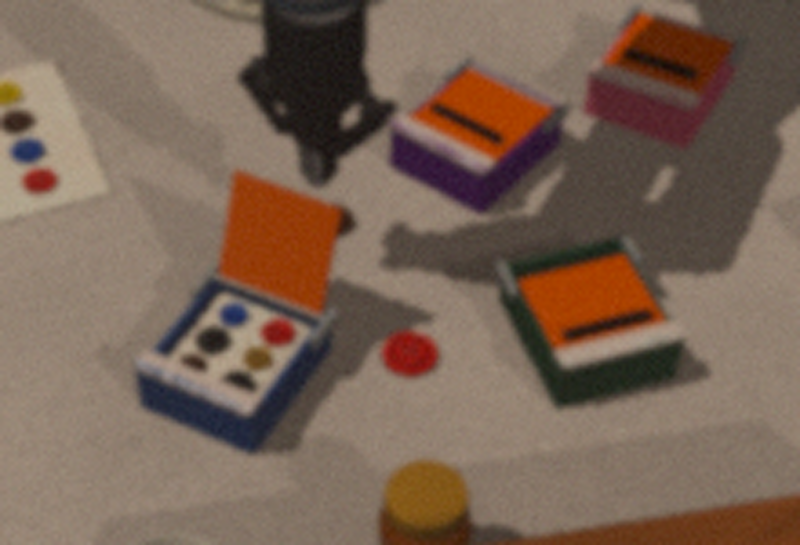

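View pics/top1.png

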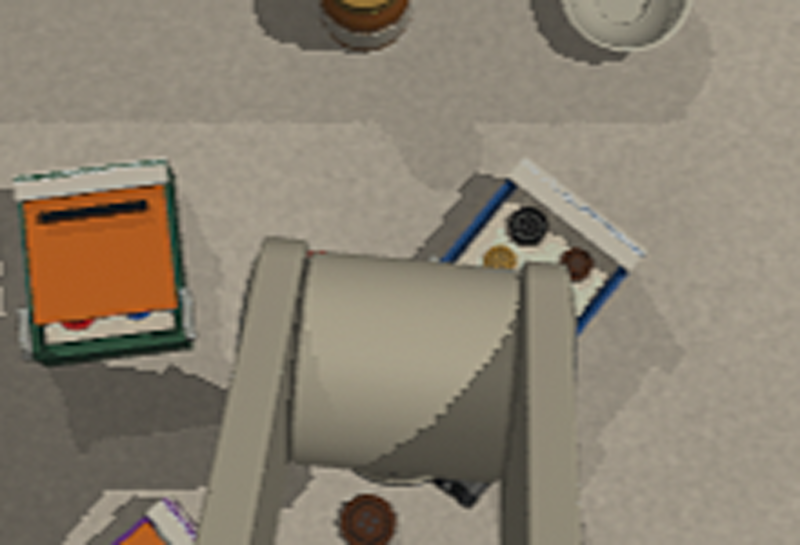

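The closed fingertip is at crop pixel (317,170), clear of the flap and behind it. Next I'll fold along an arc, watching force.

```bash
python3 - <<'E'
from h import *
from workcell import *
def rep(t):
    s=get_obs();f=s["wrist_force"];print(t,round(s["time_s"],2),"fx %.1f fy %.1f fz %.1f"%(f@x,f@y,f[2]))
    return f
r=.050
def arc(th): return tcp(-.052+r*np.cos(th)-.0015*np.sin(th), .0435+r*np.sin(th)+.0015*np.cos(th)+.003)
for th in np.radians([110,90,75,60,48,36,25,15]):
    bot.servo_line(arc(th),velocity=.08);f=rep(round(np.degrees(th)))
    if np.linalg.norm(f)>12: print("stop");break
c=vision.read_camera("scene");f=c["frame"][...,::-1]
cv2.imwrite("pics/scene2.png",cv2.resize(f[120:270,220:440],(800,545),interpolation=2))
E
```

```text
110 5.63 fx 0.9 fy 1.1 fz 0.0
90 6.0 fx 0.2 fy 0.0 fz 0.2
75 6.32 fx 0.1 fy -0.1 fz 0.0
60 6.63 fx 0.3 fy 0.2 fz -0.1
48 6.92 fx -0.3 fy 0.7 fz 0.3
36 7.2 fx -0.4 fy 0.2 fz 0.4
25 7.47 fx 0.0 fy 0.8 fz 1.0
15 7.72 fx 0.9 fy -0.7 fz 0.5
```

View pics/scene2.png

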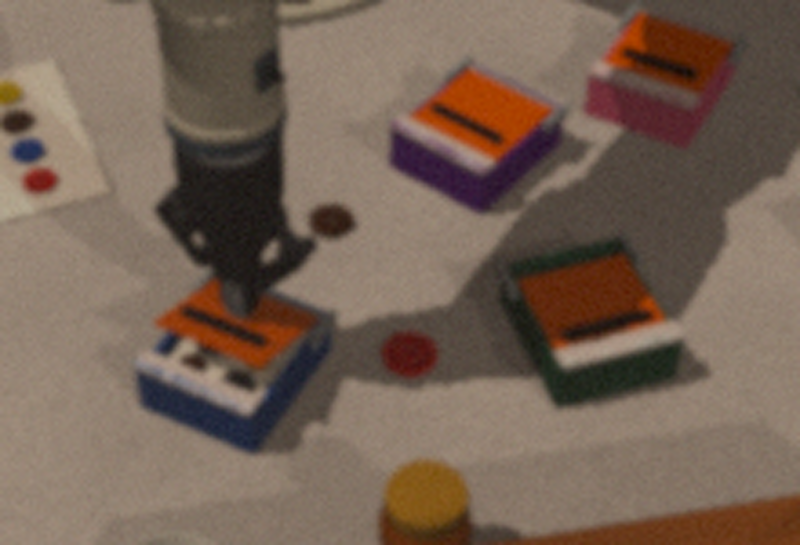

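The flap is nearly down, with the fingertip at crop (240,300) behind the black ridge and all buttons in place. Next I'll press down in small steps until the force rises.

```bash
python3 - <<'E'
from h import *
from workcell import *
z=.056
while z>.040:
    bot.servo_line(tcp(-.003,z),velocity=.04);bot.dwell(.1)
    F=np.mean([(bot.dwell(.02),get_obs()["wrist_force"])[1] for _ in range(4)],0)
    print(round(z,4),(F@x).round(1),(F@y).round(1),F[2].round(1))
    if F[2]>5:break
    z-=.002 if z>.05 else .001
bot.dwell(.1);print(get_obs()["time_s"])
open("z.txt","w").write(str(z))
c=vision.read_camera("scene");f=c["frame"][...,::-1]
cv2.imwrite("pics/scene3.png",cv2.resize(f[160:250,240:340],(800,600)[:2],interpolation=2))
E
```

```text
0.056 -0.3 -0.3 0.9
0.054 0.3 0.1 0.3
0.052 0.7 0.4 1.0
0.05 0.8 0.2 1.3
0.049 0.6 -0.1 0.9
0.048 0.3 -0.0 0.6
0.047 0.5 0.4 0.7
0.046 0.4 -0.5 0.9
0.045 0.8 0.2 1.6
0.044 -1.4 -0.7 9.2
12.0667
```

View pics/scene3.png

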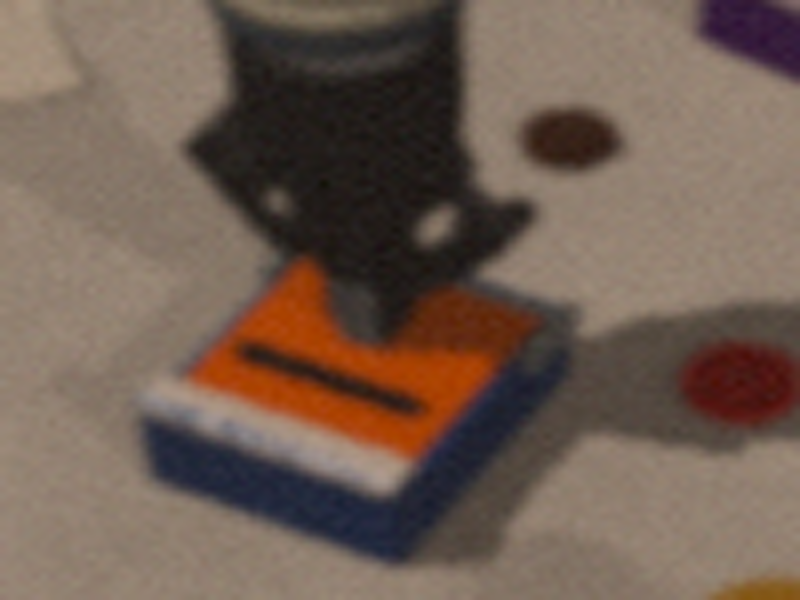

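The flap is down: contact came at tip z 44–45 mm, which matches the 45 mm given, and it is not riding on the lip. Next I'll push with about 5 N of press, watching the push force.

```bash
python3 - <<'E'
from h import *
from workcell import *
c=pickle.load(open("cam0.pkl","rb"))["scene"]
for s in(0,.004,.008):print("ridge at slide",s,proj(c,o+x*(.014+.003+s)+np.array([0,0,.052])).round(1),"seen (281.6,217)")
z=.0445;cx=-.003
while cx<.040:
    cx+=.0015
    bot.servo_line(tcp(cx,z),velocity=.03);bot.dwell(.04)
    F=np.mean([(bot.dwell(.02),get_obs()["wrist_force"])[1] for _ in range(3)],0)
    fx,fz=-(F@x),F[2]
    print(round(cx*1e3,1),round(z*1e3,2),"push %.1f press %.1f lat %.1f"%(fx,fz,F@y))
    if fz<3.5:z-=.0003
    if fz>8:z+=.0003
    if fx>14:break
print(get_obs()["time_s"],((get_obs()["position"]-o)@x+HW)*1e3)
c=vision.read_camera("scene");f=c["frame"][...,::-1]
cv2.imwrite("pics/scene4.png",cv2.resize(f[160:250,240:340],(800,600)[:2],interpolation=2))
E
```

```text
ridge at slide 0 [280.2 215. ] seen (281.6,217)
ridge at slide 0.004 [279.4 216. ] seen (281.6,217)
ridge at slide 0.008 [278.7 217. ] seen (281.6,217)
-1.5 44.5 push 1.9 press 6.6 lat -0.2
0.0 44.5 push 1.6 press 6.2 lat -0.0
1.5 44.5 push 1.2 press 6.4 lat -0.3
3.0 44.5 push 2.2 press 6.6 lat 0.1
4.5 44.5 push 1.9 press 6.7 lat 0.1
6.0 44.5 push 1.8 press 6.3 lat 0.1
7.5 44.5 push 1.3 press 6.2 lat -0.3
9.0 44.5 push 1.6 press 6.5 lat -0.0
10.5 44.5 push 1.3 press 6.9 lat 0.2
12.0 44.5 push 3.3 press 7.3 lat 0.0
13.5 44.5 push 4.4 press 8.2 lat 0.3
15.0 44.8 push 3.0 press 6.3 lat -0.0
16.5 44.8 push 3.0 press 5.9 lat -0.5
18.0 44.8 push 3.1 press 5.6 lat 0.4
19.5 44.8 push 2.7 press 5.6 lat -0.4
21.0 44.8 push 2.7 press 5.0 lat -0.7
22.5 44.8 push 3.5 press 5.0 lat -0.1
24.0 44.8 push 2.6 press 3.8 lat -0.9
25.5 44.8 push 1.7 press 2.5 lat -0.7
27.0 44.5 push 2.3 press 5.0 lat 0.2
28.5 44.5 push 2.6 press 5.1 lat -0.4
30.0 44.5 push 6.8 press 6.7 lat 0.5
31.5 44.5 push 11.5 press 8.5 lat 1.4
33.0 44.8 push 14.8 press 9.1 lat 3.2
20.3167 29.186626946436835
```

View pics/scene4.png

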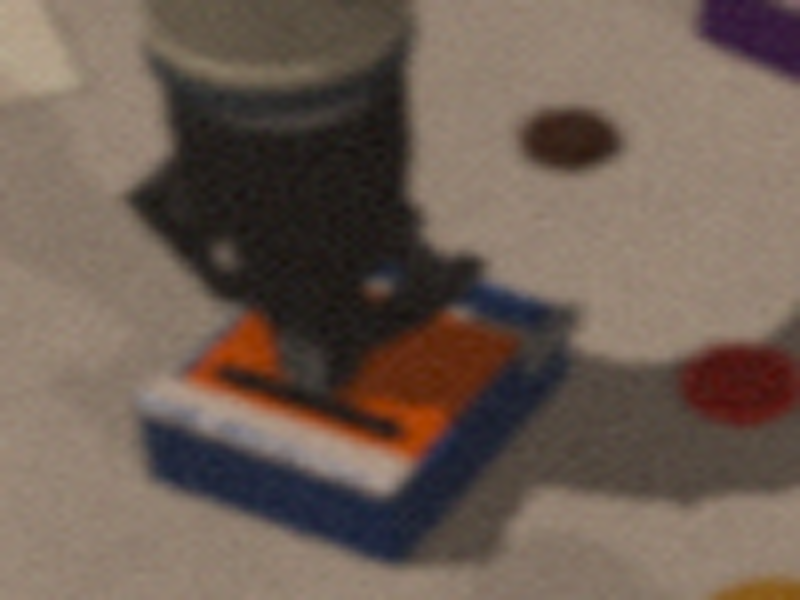

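The push force climbed from about 2.6 to 15 N at the end, with the corner stalled at 29 mm (about 28 mm expected). The ridge moved toward the lip and the hinge-end gap opened. That means the slide is on its stop, so I'll relieve the push, lift off and check.

```bash
python3 - <<'E'
from h import *
from workcell import *
bot.servo_line(tcp(.030,.0448),velocity=.03)
bot.servo_line(tcp(.0285,.048),velocity=.03)
bot.servo_line(tcp(.020,.13),velocity=.12)
bot.servo_line(tcp(-.20,.20),velocity=.2)
bot.dwell(.3)
s=get_obs();print(s["time_s"],s["wrist_force"])
for n in("scene","top"):
    c=vision.read_camera(n);f=c["frame"][...,::-1]
    cv2.imwrite(f"pics/{n}5full.png",f)
    k=f[160:250,240:340] if n=="scene" else f[150:250,310:410]
    cv2.imwrite(f"pics/{n}5.png",cv2.resize(k,(600,600 if n=="top" else 540),interpolation=2))
    for sl in(0,.010,.014):
        print(n,sl,[proj(c,o+x*(.014+.003+sl)+y*b+np.array([0,0,.052])).round(1).tolist() for b in(.035,-.035)])
E
```

```text
23.325 [-1.13725548  0.16223312 -0.1040104 ]
scene 0 [[291.3, 219.6], [269.4, 210.5]]
scene 0.01 [[289.4, 222.1], [267.4, 212.9]]
scene 0.014 [[288.6, 223.1], [266.6, 213.9]]
top 0 [[357.7, 180.8], [381.2, 199.4]]
top 0.01 [[360.3, 177.6], [383.8, 196.1]]
top 0.014 [[361.4, 176.3], [384.9, 194.8]]
```

View pics/scene5.png

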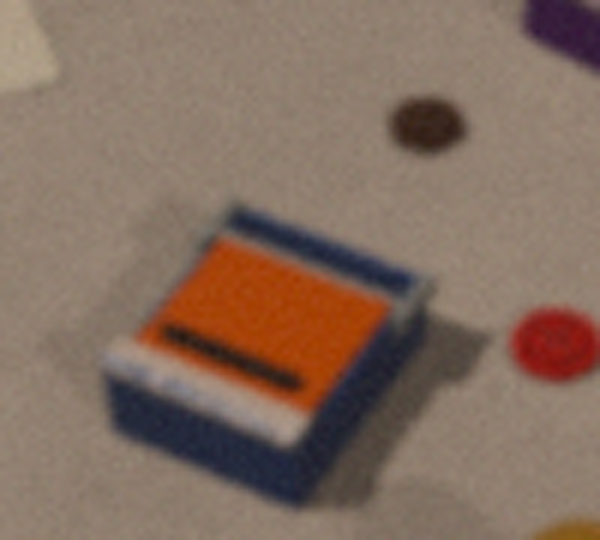

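View pics/top5full.png

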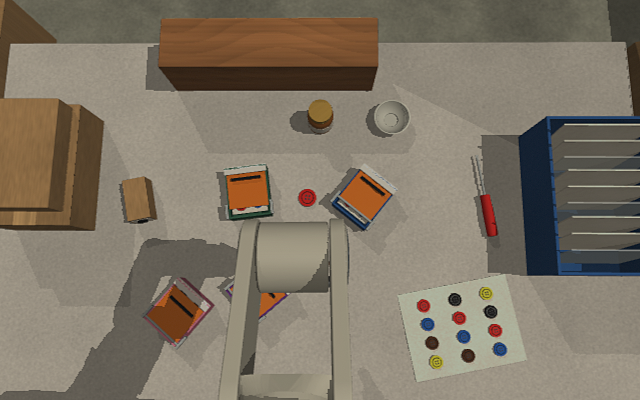

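The flap stays flat by itself, with its front edge under the lip and the ridge parallel to it. Before handing in, I'll check the slide numerically.

```bash
python3 - <<'E'
from h import *
d=pickle.load(open("cam0.pkl","rb"))
for n,(x0,y0,x1,y1) in(("top",(330,160,400,235)),("scene",(255,190,315,240))):
    f=cv2.imread(f"pics/{n}5full.png");h=cv2.cvtColor(f,cv2.COLOR_BGR2HSV)
    m=np.zeros(h.shape[:2],np.uint8);m[y0:y1,x0:x1]=cv2.inRange(h,(5,150,60),(16,255,255))[y0:y1,x0:x1]
    k=max(cv2.findContours(m,0,1)[0],key=cv2.contourArea)
    fl=cv2.fillPoly(np.zeros_like(m),[cv2.convexHull(k)],1)
    dk=(fl>0)&(f.max(2)<60)
    v,u=np.nonzero(dk);p=onz(d[n],u.mean(),v.mean(),.0515)
    print(n,"ridge px",u.mean().round(1),v.mean().round(1),len(u),"slide mm",((p-o)@x-.017)*1e3,"y",((p-o)@y)*1e3)
    q=np.array([onz(d[n],*c,.045) for c in k[:,0].astype(float)])-o
    print("  orange x range mm",(q@x*1e3).min().round(1),(q@x*1e3).max().round(1),"y",(q@y*1e3).min().round(1),(q@y*1e3).max().round(1))
E
```

```text
top ridge px 372.4 185.6 81 slide mm 12.884176186355736 y 1.0808781250076993
  orange x range mm -35.2 43.6 y -44.8 47.4
scene ridge px 278.2 219.2 23 slide mm 15.121694954660162 y 2.8529743141347255
  orange x range mm -35.0 39.1 y -45.1 48.3
```

```bash
python3 -c "
from workcell import *
print(get_obs()['time_s'],hand_in())"
```

```text
the job is handed in; nothing more can be done
23.425 None
```

The blue case is shut and the job is handed in at 23.4 s; no verdict was reported. I folded the flap down with the closed fingertips and held it with about 5–9 N. I then pushed it by the black ridge until the push force rose from about 3 N to 15 N at the stop, and lifted clear.

**Last checks:**
- **Slide:** the ridge position gives 12.9 mm from the top view and 15.1 mm from the scene view. Both agree with the 14 mm stop within the 2 mm calibration.
- **Flap:** after I let go it stays flat, with its front edge under the lip.
- **Bystanders:** by eye they are where they stood; I did not measure them. In the last top view the arm hides the horn button, but the scene view shows it in place.

**One disagreement:** the lip measured about 100 mm long instead of the 112 mm given. The other dimensions I checked fitted.

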